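# Set out the carving wheels on their log slices

## Task

Take the stack of carving cup wheels apart and set all four wheels out for display, the one standing alone too: each mouth-down and flat in the recess of the log slice of its own size, the largest wheel in the largest recess, the next in the next, down to the smallest. Lower them in gently, do not drop them.

Things in the scene. Friction and masses are not known exactly. Their poses are not given: they have to be found in the camera images.
- wheel_100: brass-coloured carving cup wheel, 100 mm across, the largest, ring of 10 dark holes in its back, about 420 g: open cup standing mouth-down, 26 mm high, walls 4 mm, flat closed back on top; on its centre a dark round hub to grip, 26 mm across, 18 mm high (26 to 44 mm above the origin). Origin: centre of the rim plane (underside); z up. Stands on the table, alone or under the 68 mm wheel.
- wheel_84: brass-coloured carving cup wheel, 84 mm across, the second largest, ring of 8 dark holes in its back, about 320 g: open cup standing mouth-down, 26 mm high, walls 4 mm, flat closed back on top; on its centre a dark round hub to grip, 26 mm across, 18 mm high (26 to 44 mm above the origin). Origin: centre of the rim plane (underside); z up. Stands on the table, alone or under the 68 mm wheel.
- wheel_68: brass-coloured carving cup wheel, 68 mm across, the second smallest, no holes, about 240 g: open cup standing mouth-down, 26 mm high, walls 4 mm, flat closed back on top; on its centre a dark round hub to grip, 26 mm across, 18 mm high (26 to 44 mm above the origin). Origin: centre of the rim plane (underside); z up. Stands on the 100 or the 84 mm wheel, over its hub, 26 mm higher.
- wheel_52: brass-coloured carving cup wheel, 52 mm across, the smallest, no holes, about 160 g: open cup standing mouth-down, 26 mm high, walls 4 mm, flat closed back on top; on its centre a dark round hub to grip, 26 mm across, 18 mm high (26 to 44 mm above the origin). Origin: centre of the rim plane (underside); z up. Stands on the 68 mm wheel, over its hub, 26 mm higher.
- slice_120: round slice of log with bark, fixed to the table, 140 mm across and 15 mm high, with a round recess 120 mm in diameter and 5 mm deep in its top (recess floor 10 mm above the origin). Origin: centre of its underside; z up.
- slice_104: round slice of log with bark, fixed to the table, 124 mm across and 15 mm high, with a round recess 104 mm in diameter and 5 mm deep in its top (recess floor 10 mm above the origin). Origin: centre of its underside; z up.
- slice_88: round slice of log with bark, fixed to the table, 108 mm across and 15 mm high, with a round recess 88 mm in diameter and 5 mm deep in its top (recess floor 10 mm above the origin). Origin: centre of its underside; z up.
- slice_72: round slice of log with bark, fixed to the table, 92 mm across and 15 mm high, with a round recess 72 mm in diameter and 5 mm deep in its top (recess floor 10 mm above the origin). Origin: centre of its underside; z up.
Things that resemble listed ones, but are neither listed nor needed, are in the scene too. Leave any purple look-alike of the slice_104 alone.

How it is judged:
By the outcome, as a careful person would: the job done as asked, in the order asked, and still so for the second after the job is handed in, with the robot touching nothing.
It also fails if it takes over 109 s, if anything falls off the work surface, if the arm or the gripper's body presses on something with over 40 N, if the wrist force passes 120 N, or if a joint passes its speed limit or range.

## Robot

A 6-joint arm with a two-finger parallel gripper is mounted at the origin on the work surface. World frame = base frame: x ahead of the robot, y to its left, z up, the work surface at z = 0. Lengths are in m, angles in degrees, forces in N, time in s.
With the tool pointing down it reaches from about 0.3 to 0.75 m from the base axis. Payload 8.5 kg.
Tool frame: the origin (TCP) lies midway between the tips of the shut fingers; the grasp point (between the pads) lies 19 mm behind it (env.grip_depth is the distance from the TCP to the grasp point, in m); y points along the fingers, x is the direction in which the jaws open and shut, and the axes are right-handed (so a half turn about y gives the same grasp; the last joint's range is limited). The gripper opens to 85 mm and grips with 20 to 120 N. Pads are 22 mm wide; open, the fingers measure 114 mm over their backs; the gripper's body (76 mm by 85 mm) begins 54 mm behind the grasp point. The pads swing forward as they close: fully open they stand 13 mm farther back than shut.
Start: joints at [63.065, 21.807, 74.336, -0, 83.858, -12.336], TCP at [0.139, 0.532, 0.231] pointing down, gripper open.
Joint ranges: [-178.18, 178.18], [-50.72, 133.34], [12.68, 142.11], [-81.47, 261.47], [9.98, 163.14], [-165.26, 165.26]. Speed limits (degrees/s): [136.94, 136.94, 180, 180, 180, 180].

## Interface

Orientations are given as a 3x3 rotation matrix whose columns are the frame's x, y, z axes.
In Python, from rig import env gives the robot as it stands.
- The arm moves only by the shell command python3 -m inch 'ROWS' [FORCE]. ROWS is JSON, a list that holds one entry, the list of rows, each a list of 7 numbers: the gripper command: -1 is shut, 1 is fully open, values between are in proportion, then the shift along the world's x, y, z in cm, then the turn, a rotation vector about the world's x, y, z in degrees. In form: [[[grip, dx, dy, dz, rx, ry, rz], ...]]. A call has 1 to 20 rows; each row is the pose to reach, as a shift and turn from the pose commanded when the call began; what a row does not reach only later rows make up. A row lasts 1/8 s, in which the tool goes at most 62.5 mm and 10.7 degrees, less where a joint would pass 70% of its speed; a pose out of reach is approached as far as the arm can. A call with a gripper value outside its range is refused whole. The fingers move at their own pace and stop on an object; FORCE is the grip in N (left out, the last holds). Time passes only in rows, so rows that repeat a pose let the fingers close. It gives the time, the measured TCP pose, the force and the opening at its end, in the units of the state.
- env.observe(): the state, without advancing time (a new reading comes with each control period).
- env.get_image(name): name is "side" or "top" or "wrist"; returns a dict with "frame" (384x512x3 uint8, red, green, blue), "mtx" (3x3 intrinsics, pixels), "rvec" (rotation vector, rad) and "tvec" (3), from world to camera coordinates, as OpenCV has them. Camera axes: x right, y down, z forward; pixel columns grow to the right and rows downward; lengths in m; the calibration is good to about 2 mm. A picture is of the moment at which its call begins. There is no depth.
- env.close_job(): hands the job in, once; it reports no verdict.
The state is a dict: "time_s": time; "q": joint angles; "qvel": joint speeds; "joint_efforts": joint torques, N m; "position": TCP position; "tool_rot": TCP orientation; "ft_force": force on the tool from outside, world axes, zero at the start; "wrist_torque": the same for the moment, N m; "grip_width": finger opening in m.
Only numpy, scipy, OpenCV 4.12 (cv2) and the standard library are available. Lean on these libraries where they do the work, as an engineer would, in place of code of your own. Each camera call takes 0.05 s, during which the arm holds its last target.

## Working session

There is one attempt and no reset: what is moved stays moved. The work goes in short steps, Python scripts to look and compute and a shell command to move; the robot and the scene stay as the last step left them, time stands still between calls to the robot, and variables do not carry over. Pictures are saved under pics/ and viewed, and the job is handed in when it is done.

```bash
ls; mkdir -p pics
python3 - <<'E'
from rig import env
import cv2
s=env.observe();print({k:(v if not hasattr(v,'tolist') else v.tolist()) for k,v in s.items()})
for n in("side","top","wrist"):
    r=env.get_image(n);cv2.imwrite(f"pics/{n}0.png",r["frame"][:,:,::-1]);print(n,r["mtx"],r["rvec"],r["tvec"])
E
```

```text
pics
{'time_s': 0.0, 'q': [63.06413563771602, 21.84177184711808, 74.38588993632685, -0.0007184244019027739, 83.85805315224255, -12.336152800028112], 'qvel': [0.03577043278797049, -0.009315523345415456, 0.008447207263719886, -0.009271602651615812, -0.02994944553638235, 0.047202837701828176], 'joint_efforts': [-0.0003622851727413945, -44.84662413597107, -23.12724530696869, -0.00019988005533377873, 0.004804336640518159, 3.301874016869988e-05], 'position': [0.13850548371127533, 0.5319651133693322, 0.23069776624508148], 'tool_rot': [[0.2520626913749328, -0.0006665661749268972, -0.967710677478739], [0.9677097994456176, -0.0013393590772898395, 0.252063385231145], [-0.0014641290066041426, -0.9999988809027722, 0.0003074401657166378]], 'ft_force': [-0.49755885708858977, -0.45259672807535656, -0.7417493328291249], 'wrist_torque': [0.03405345896598583, -0.008473093720801158, 0.00761263800118835], 'grip_width': 0.0855142933187996}
side [[447.26000657   0.         255.97174348]
 [  0.         447.26000657 191.71584794]
 [  0.           0.           1.        ]] [ 2.13485165 -0.21266838  0.13811133] [-0.41724543  0.09361128  1.2952304 ]
top [[486.15484569   0.         253.38987447]
 [  0.         486.15484569 199.0053148 ]
 [  0.           0.           1.        ]] [ 2.1767806  -2.21509939  0.06668173] [0.02797086 0.43782978 1.46468449]
wrist [[275.24296604   0.         259.12454723]
 [  0.         275.24296604 196.98948331]
 [  0.           0.           1.        ]] [-2.30260789 -1.78137734 -0.24758426] [-0.55001494 -0.03668921  0.37870383]
```

View pics/top0.png

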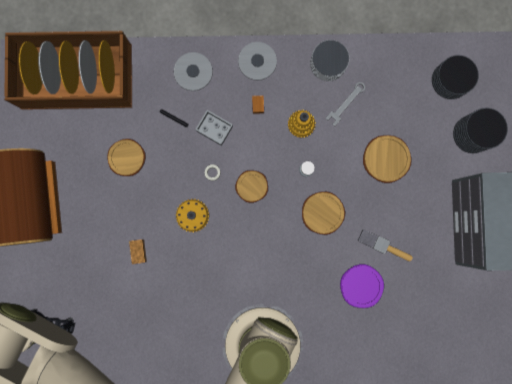

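View pics/side0.png

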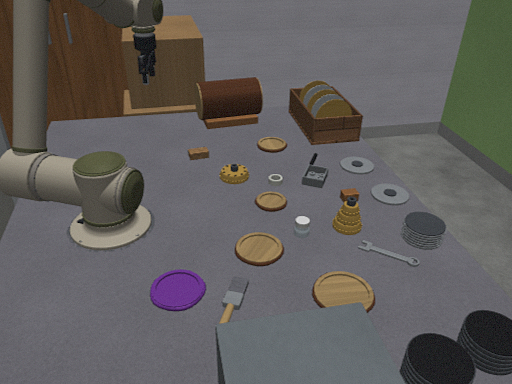

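View pics/wrist0.png

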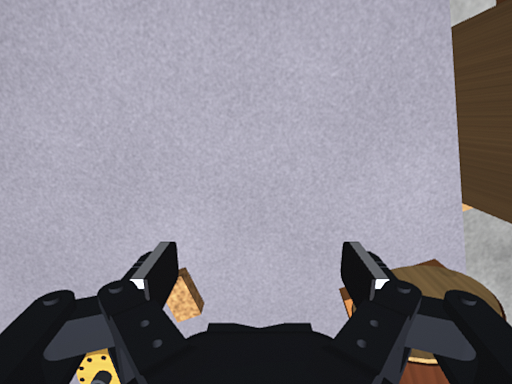

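```bash
cat > h.py <<'E'
import numpy as np,cv2
from rig import env
def px2w(r,u,v,z):
    R,_=cv2.Rodrigues(np.array(r["rvec"],float));t=np.array(r["tvec"],float).ravel()
    d=R.T@np.linalg.inv(r["mtx"])@np.array([u,v,1.]);c=-R.T@t
    return c+d*(z-c[2])/d[2]
def w2px(r,p):
    return cv2.projectPoints(np.array(p,float).reshape(-1,1,3),np.array(r["rvec"],float),np.array(r["tvec"],float),r["mtx"],None)[0].reshape(-1,2)
E
python3 - <<'E'
import cv2,numpy as np
t=cv2.imread("pics/top0.png");s=cv2.imread("pics/side0.png")
def c(im,u,v,w=30):return cv2.resize(im[v-w:v+w,u-w:u+w],(260,260),interpolation=cv2.INTER_CUBIC)
a=np.hstack([c(t,192,215),c(t,301,123),c(t,387,159)]);b=np.hstack([c(t,323,213),c(t,252,186),c(t,126,157)])
cv2.imwrite("pics/z1.png",np.vstack([a,b]))
cv2.imwrite("pics/z2.png",np.hstack([c(s,234,175),c(s,348,214),c(s,343,293,35)]))
E
```

```text
(no output)
```

View pics/z1.png

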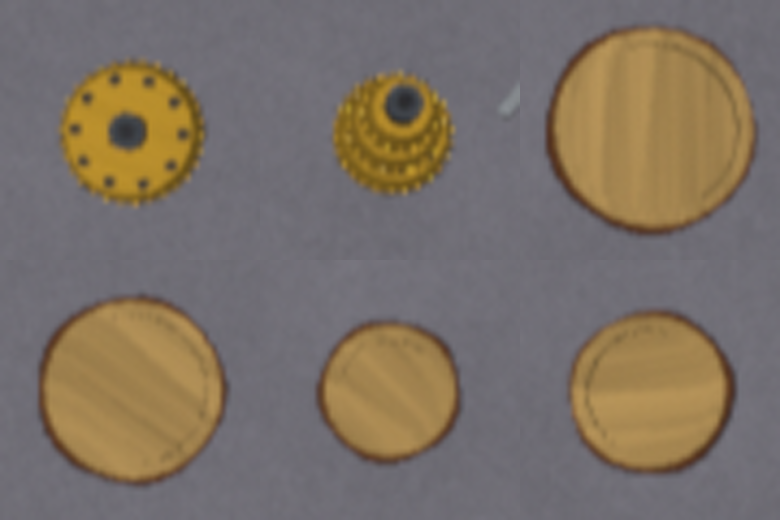

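View pics/z2.png

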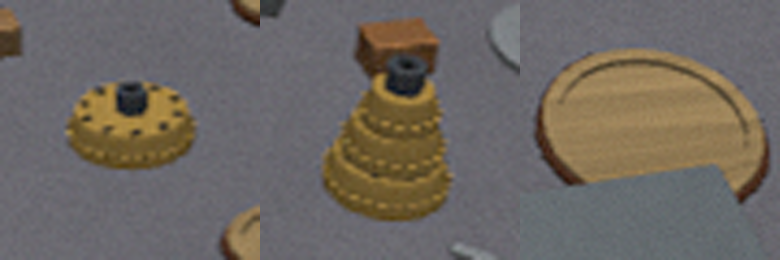

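```bash
cat >> h.py <<'E'
def circ(P):
    x,y=P[:,0],P[:,1];A=np.c_[x,y,np.ones(len(x))];s=np.linalg.lstsq(A,x*x+y*y,rcond=None)[0]
    c=s[:2]/2;return c,np.sqrt(s[2]+c@c)
E
python3 - <<'E'
from h import *
for n in("top","side"):
    r=env.get_image(n);f=r["frame"];hsv=cv2.cvtColor(f,cv2.COLOR_RGB2HSV)
    sl={120:(387,159),104:(323,213),88:(126,157),72:(252,186)} if n=="top" else {120:(343,293),104:(259,248),88:(272,144),72:(271,201)}
    for k,(u,v) in sl.items():
        print(n,k,hsv[v,u],end=' ')
        m=((hsv[...,0]>9)&(hsv[...,0]<30)&(hsv[...,1]>60)&(hsv[...,2]>125)).astype(np.uint8)
        m=cv2.morphologyEx(m,cv2.MORPH_CLOSE,np.ones((3,3)))
        _,L=cv2.connectedComponents(m);c=(L==L[v,u]).astype(np.uint8)
        h=cv2.convexHull(max(cv2.findContours(c,0,1)[0],key=len))[:,0]
        P=np.array([px2w(r,a,b,.015)[:2] for a,b in h]);cc,R=circ(P)
        print(cc.round(4),"diam",round(2*R*1e3,1),"res",np.abs(np.hypot(*(P-cc).T)-R).max().round(4))
    # hub of wheels
    for nm,(u,v),z in([("w100",(192,215),.026),("w52",(301,123),.078)] if n=="top" else [("w100",(234,175),.026),("w52",(350,202),.078)]):
        pass
    for c0 in ((192,215),(301,123)) if n=="top" else ((234,172),(350,212)):
        u,v=c0;m=((hsv[...,0]>12)&(hsv[...,0]<32)&(hsv[...,1]>120)).astype(np.uint8)
        m=cv2.morphologyEx(m,cv2.MORPH_CLOSE,np.ones((3,3)))
        _,L=cv2.connectedComponents(m);sub=L[v-12:v+12,u-12:u+12];l=np.bincount(sub[sub>0]).argmax()
        c=(L==l);ys,xs=np.nonzero(c);print("blob",c0,xs.min(),xs.max(),ys.min(),ys.max(),c.sum())
    cv2.imwrite(f"pics/{n}1.png",f[:,:,::-1])
E
```

```text
top 120 [ 19 130 161] [ 0.5565 -0.3905] diam 139.3 res 0.001
top 104 [ 19 131 156] [ 0.3937 -0.1905] diam 123.5 res 0.0009
top 88 [ 19 130 175] [0.5732 0.408 ] diam 107.3 res 0.0008
top 72 [ 19 131 166] [0.4786 0.0254] diam 90.9 res 0.0008
blob (192, 215) 176 208 199 231 772
blob (301, 123) 288 314 110 136 508
side 120 [ 20 113 140] [ 0.5557 -0.3932] diam 138.0 res 0.0014
side 104 [ 18 102 145] [ 0.393  -0.1935] diam 122.3 res 0.0008
side 88 [ 19 107 157] [0.5722 0.404 ] diam 104.6 res 0.0007
side 72 [ 19 115 149] [0.478  0.0219] diam 89.7 res 0.001
blob (234, 172) 220 247 164 183 401
blob (350, 212) 333 361 189 234 829
```

```bash
cat >> h.py <<'E'
from scipy.optimize import minimize
TH=np.linspace(0,2*np.pi,72,endpoint=False)
def sil(r,tiers,S=8,shape=(384,512)):
    # tiers: list of (x,y,R,z0,z1); returns antialiased mask
    m=np.zeros(shape,np.float32);B=np.zeros((shape[0]*4,shape[1]*4),np.uint8)
    for x,y,R,z0,z1 in tiers:
        P=np.array([[x+R*np.cos(t),y+R*np.sin(t),z] for z in(z0,z1) for t in TH])
        p=cv2.convexHull((w2px(r,P)).astype(np.float32))
        cv2.fillConvexPoly(B,np.round(((p+.5)*4-.5)*16).astype(np.int32),1,shift=4)
    return cv2.resize(B.astype(np.float32),(shape[1],shape[0]),interpolation=cv2.INTER_AREA)
def objmask(f,bg=None):
    hsv=cv2.cvtColor(f,cv2.COLOR_RGB2HSV)
    return (((hsv[...,0]>12)&(hsv[...,0]<32)&(hsv[...,1]>110)))
E
python3 - <<'E'
from h import *
for n in("top","side"):
    r=env.get_image(n);f=r["frame"];M=objmask(f).astype(np.uint8)
    M=cv2.morphologyEx(M,cv2.MORPH_CLOSE,np.ones((3,3)))
    for nm,c0,prof in(("w100",(192,215) if n=="top" else (234,175),[(.05,0,.026)]),
                     ("stack",(301,123) if n=="top" else(348,216),[(.042,0,.026),(.034,.026,.052),(.026,.052,.078)])):
        u,v=c0;W=np.zeros_like(M);W[v-28:v+28,u-28:u+28]=1
        hub=[(.013,prof[-1][2],prof[-1][2]+.018)]
        w0=px2w(r,u,v,.03)[:2]
        def cost(p,ret=0):
            m=sil(r,[(p[0],p[1],R,a,b) for R,a,b in prof])
            h=sil(r,[(p[0],p[1],R,a,b) for R,a,b in hub])
            return (np.abs(m-M)*W*(h<.05)).sum()
        s=min((minimize(cost,w0+np.array(d),method="Nelder-Mead",options=dict(initial_simplex=w0+np.array(d)+np.array([[0,0],[.008,0],[0,.008]]),xatol=1e-4)) for d in((0,0),(.01,-.01),(-.01,.01))),key=lambda s:s.fun)
        print(n,nm,s.x.round(4),s.fun)
E
```

```text
top w100 [0.3922 0.2063] 66.75
top stack [ 0.6676 -0.1303] 71.8125
side w100 [0.3929 0.2049] 117.8125
side stack [ 0.6684 -0.1318] 234.1875
```

```bash
python3 -m inch '[[[0.2,6,-8,0,0,0,0],[0.2,12,-16,0,0,0,0],[0.2,18,-24,-1,0,0,0],[0.2,22,-29,-4,0,0,0],[0.2,25.4,-32.6,-7,0,0,0],[0.2,25.4,-32.6,-11,0,0,0],[0.2,25.4,-32.6,-11,0,0,0],[0.2,25.4,-32.6,-11,0,0,0],[0.2,25.4,-32.6,-11,0,0,0]]]' 40
python3 - <<'E'
from h import *
r=env.get_image("wrist");im=r["frame"][:,:,::-1].copy()
for z,R in((.026,.05),(.044,.013)):
    cv2.polylines(im,[w2px(r,[[.3925+R*np.cos(t),.2056+R*np.sin(t),z] for t in TH]).round().astype(int)],True,(0,0,255),1)
cv2.imwrite("pics/wr1.png",im)
E
```

```text
time_s: 1.48
position: [0.3926, 0.2064, 0.1216]
tool_rot: [[0.253, -0.0, -0.968], [0.968, 0.0, 0.253], [0.0, -1.0, 0.0]]
ft_force: [0.6, 0.2, -0.7]
grip_width: 0.0511
```

View pics/wr1.png

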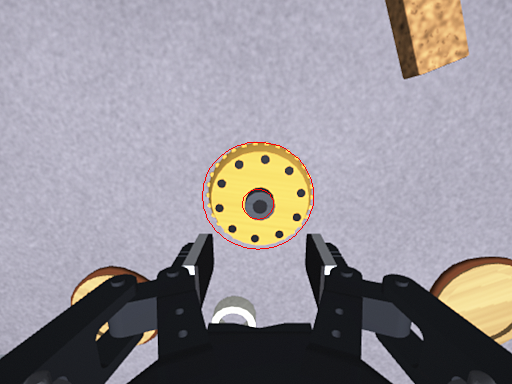

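```bash
python3 -m inch '[[[0.2,0,-0.1,-3,0,0,0],[0.2,0,-0.1,-6,0,0,0],[0.2,0,-0.1,-8,0,0,0],[0.2,0,-0.1,-9.2,0,0,0],[0.2,0,-0.1,-9.2,0,0,0],[0.2,0,-0.1,-9.2,0,0,0],[-1,0,-0.1,-9.2,0,0,0],[-1,0,-0.1,-9.2,0,0,0],[-1,0,-0.1,-9.2,0,0,0],[-1,0,-0.1,-9.2,0,0,0],[-1,0,-0.1,-9.2,0,0,0],[-1,0,-0.1,-9.2,0,0,0]]]' 60
```

```text
time_s: 3.02
position: [0.3931, 0.2051, 0.0302]
tool_rot: [[0.252, 0.002, -0.968], [0.968, -0.0, 0.252], [0.0, -1.0, -0.002]]
ft_force: [-1.1, -1.9, 9.0]
grip_width: 0.0234
```

```bash
python3 -m inch '[[[-1,0,0,0.5,0,0,0],[-1,0,0,1.5,0,0,0],[-1,0,0,3,0,0,0],[-1,0,0,5,0,0,0],[-1,0,0,5,0,0,0],[-1,0,0,5,0,0,0]]]'
python3 - <<'E'
from h import *
for n in("wrist","side"):
    r=env.get_image(n);im=r["frame"][:,:,::-1]
    if n=="side": im=cv2.resize(im[110:240,170:330],None,fx=4,fy=4)
    cv2.imwrite(f"pics/{n}2.png",im)
E
```

```text
time_s: 3.78
position: [0.3923, 0.2051, 0.0789]
tool_rot: [[0.252, -0.001, -0.968], [0.968, -0.0, 0.252], [-0.0, -1.0, 0.001]]
ft_force: [1.3, -0.4, -3.1]
grip_width: 0.0238
```

View pics/wrist2.png

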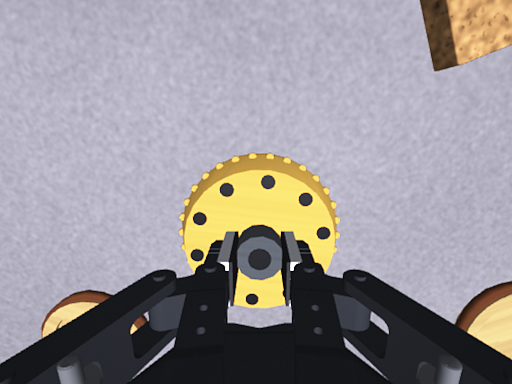

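View pics/side2.png

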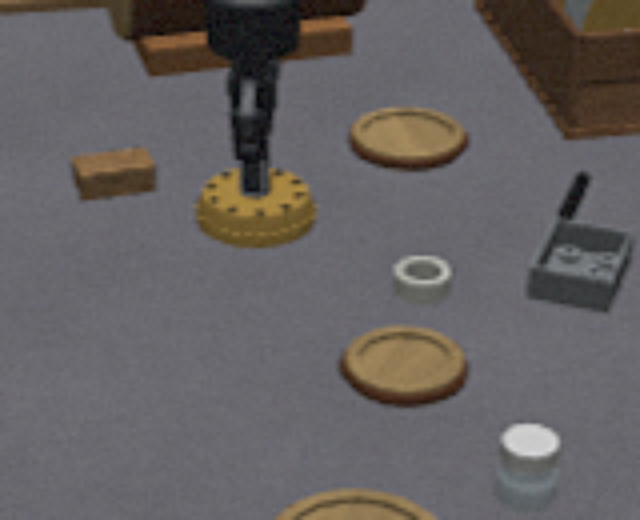

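```bash
python3 -m inch '[[[-1,0,0,3,0,0,0],[-1,0.7,-2.5,6,0,0,0],[-1,2,-7.5,8,0,0,0],[-1,3.4,-12.5,8,0,0,0],[-1,4.8,-17.5,8,0,0,0],[-1,6.2,-22.5,8,0,0,0],[-1,7.6,-27.5,8,0,0,0],[-1,9,-32.5,8,0,0,0],[-1,10.3,-37.5,8,0,0,0],[-1,11.7,-42.5,8,0,0,0],[-1,13,-47.5,8,0,0,0],[-1,14.4,-52.5,8,0,0,0],[-1,15.7,-57,8,0,0,0],[-1,16.2,-59,8,0,0,0],[-1,16.4,-59.7,6,0,0,0],[-1,16.4,-59.7,4,0,0,0],[-1,16.4,-59.7,2,0,0,0],[-1,16.4,-59.7,0,0,0,0],[-1,16.4,-59.7,0,0,0,0],[-1,16.4,-59.7,0,0,0,0]]]'
python3 - <<'E'
from h import *
for n in("wrist","side","top"):
    r=env.get_image(n);im=r["frame"][:,:,::-1]
    if n=="side": im=cv2.resize(im[190:350,240:430],None,fx=4,fy=3.6)
    if n=="top": im=cv2.resize(im[110:210,330:440],None,fx=5,fy=5)
    cv2.imwrite(f"pics/{n}3.png",im)
E
```

```text
time_s: 6.38
position: [0.5567, -0.3914, 0.0794]
tool_rot: [[0.252, 0.0, -0.968], [0.968, 0.0, 0.252], [0.0, -1.0, -0.0]]
ft_force: [-0.0, -0.7, -2.6]
grip_width: 0.0235
```

View pics/wrist3.png

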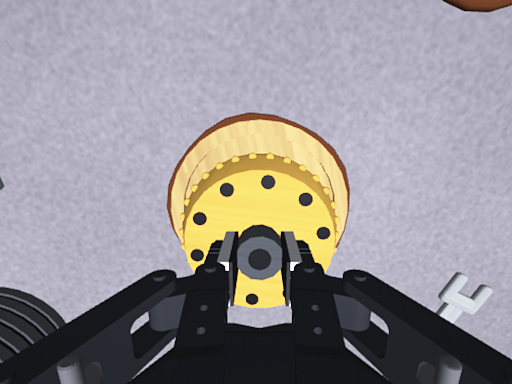

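View pics/side3.png

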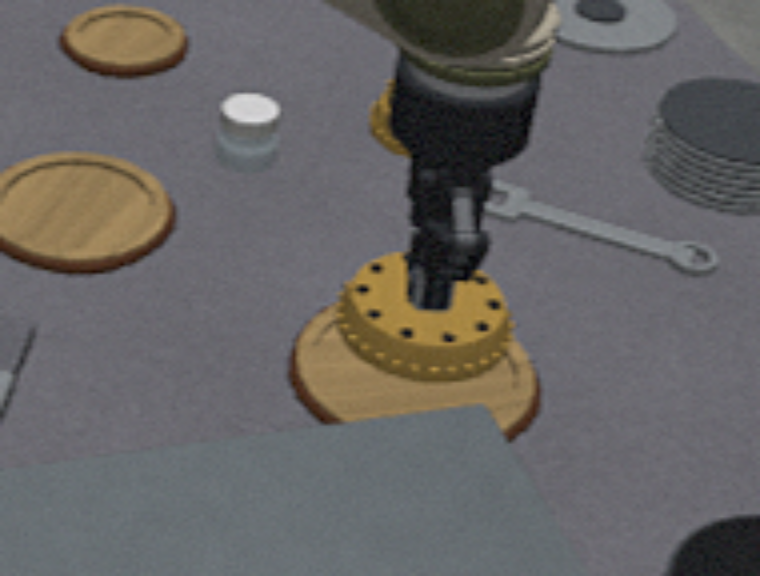

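Run:
```python
from h import *
r=env.get_image("wrist");im=r["frame"][:,:,::-1].copy()
for x,y,z,R,c in((.556,-.392,.015,.07,(0,0,255)),(.5567,-.3914,.0754,.05,(255,0,0)),(.5567,-.3914,.0934,.013,(255,0,0))):
    cv2.polylines(im,[w2px(r,[[x+R*np.cos(t),y+R*np.sin(t),z] for t in TH]).round().astype(int)],True,c,1)
cv2.imwrite("pics/wr4.png",im)
```

```text
(no output)
```

View pics/wr4.png

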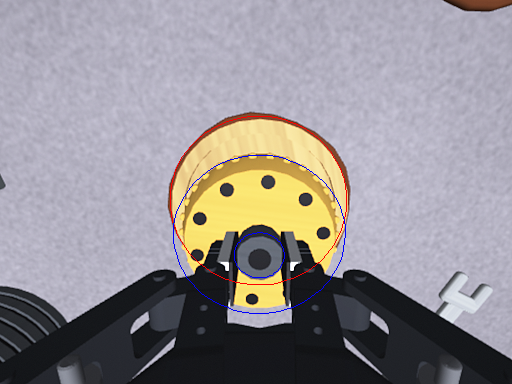

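```bash
python3 -m inch '[[[-1,0,0,-1,0,0,0],[-1,0,0,-2,0,0,0],[-1,0,0,-2.8,0,0,0],[-1,0,0,-3.3,0,0,0],[-1,0,0,-3.6,0,0,0],[-1,0,0,-3.7,0,0,0],[-1,0,0,-3.8,0,0,0],[-1,0,0,-3.8,0,0,0],[-1,0,0,-3.8,0,0,0]]]'
```

```text
time_s: 7.7
position: [0.5567, -0.3918, 0.0415]
tool_rot: [[0.252, 0.0, -0.968], [0.968, -0.0, 0.252], [-0.0, -1.0, -0.0]]
ft_force: [-0.3, 0.8, -2.8]
grip_width: 0.0236
```

```bash
python3 -m inch '[[[-1,0,0,-0.1,0,0,0],[-1,0,0,-0.1,0,0,0],[-1,0,0,-0.2,0,0,0],[-1,0,0,-0.2,0,0,0]]]'
```

```text
time_s: 8.2
position: [0.5568, -0.3919, 0.0403]
tool_rot: [[0.252, 0.001, -0.968], [0.968, -0.001, 0.252], [-0.001, -1.0, -0.001]]
ft_force: [-1.9, 1.1, 5.5]
grip_width: 0.0229
```

```bash
python3 -m inch '[[[-0.2,0,0,0,0,0,0],[0,0,0,0,0,0,0],[0.2,0,0,0,0,0,0],[0.2,0,0,0,0,0,0],[0.2,0,0,0.5,0,0,0],[0.2,0,0,2,0,0,0],[0.2,0,0,5,0,0,0],[0.2,0,0,9,0,0,0],[0.2,0,0,13,0,0,0],[0.2,2,4.6,13,0,0,0],[0.2,4,9.5,13,0,0,0],[0.2,6,14,13,0,0,0],[0.2,8,19,13,0,0,0],[0.2,10,24,13,0,0,0],[0.2,11.1,26.1,13,0,0,0],[0.2,11.1,26.1,13,0,0,0],[0.2,11.1,26.1,13,0,0,0]]]'
python3 - <<'E'
from h import *
for n in("wrist","side","top"):
    r=env.get_image(n);im=r["frame"][:,:,::-1].copy()
    if n=="wrist":
      for z,R in((.026,.042),(.052,.034),(.078,.026),(.096,.013)):
        cv2.polylines(im,[w2px(r,[[.668+R*np.cos(t),-.131+R*np.sin(t),z] for t in TH]).round().astype(int)],True,(0,0,255),1)
    if n=="side": im=cv2.resize(im[190:350,240:430],None,fx=4,fy=3.6)
    cv2.imwrite(f"pics/{n}5.png",im)
E
```

```text
time_s: 10.32
position: [0.6673, -0.1323, 0.1696]
tool_rot: [[0.253, 0.0, -0.967], [0.967, -0.001, 0.253], [-0.001, -1.0, -0.0]]
ft_force: [-0.4, -0.8, 0.0]
grip_width: 0.0511
```

View pics/wrist5.png

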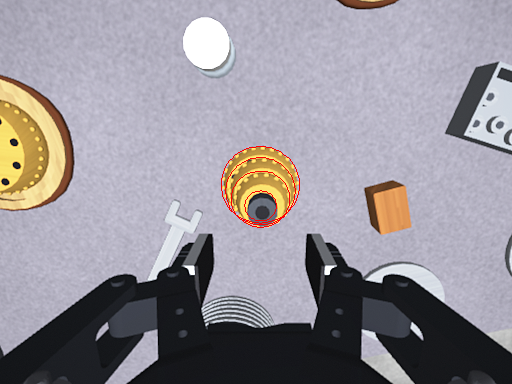

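View pics/side5.png

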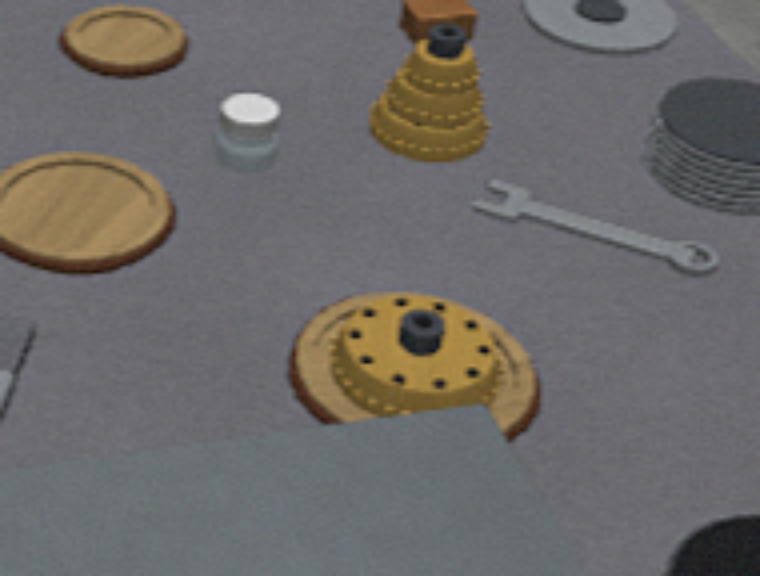

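View pics/top5.png

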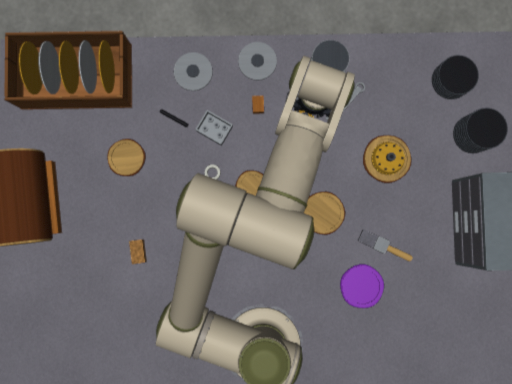

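```bash
python3 -m inch '[[[0.2,0,0.1,-3,0,0,0],[0.2,0,0.1,-6,0,0,0],[0.2,0,0.1,-8,0,0,0],[0.2,0,0.1,-8.7,0,0,0],[0.2,0,0.1,-8.7,0,0,0],[0.2,0,0.1,-8.7,0,0,0],[-0.2,0,0.1,-8.7,0,0,0],[-1,0,0.1,-8.7,0,0,0],[-1,0,0.1,-8.7,0,0,0],[-1,0,0.1,-8.7,0,0,0],[-1,0,0.1,-8.7,0,0,0],[-1,0,0.1,-8.7,0,0,0]]]'
python3 -m inch '[[[-1,0,0,0.3,0,0,0],[-1,0,0,1,0,0,0],[-1,0,0,2,0,0,0],[-1,0,0,3.5,0,0,0],[-1,0,0,5,0,0,0],[-1,0,0,6,0,0,0],[-1,0,0,6,0,0,0]]]'
python3 - <<'E'
from h import *
for n in("wrist","side"):
    r=env.get_image(n);im=r["frame"][:,:,::-1].copy()
    if n=="side": im=cv2.resize(im[110:270,240:430],None,fx=4,fy=3.6)
    cv2.imwrite(f"pics/{n}6.png",im)
E
```

```text
time_s: 11.98
position: [0.6679, -0.1299, 0.083]
tool_rot: [[0.252, 0.001, -0.968], [0.968, -0.001, 0.252], [-0.0, -1.0, -0.001]]
ft_force: [-0.5, -0.7, 4.9]
grip_width: 0.0231
time_s: 12.85
position: [0.6679, -0.1299, 0.1434]
tool_rot: [[0.252, 0.002, -0.968], [0.968, -0.001, 0.252], [-0.0, -1.0, -0.002]]
ft_force: [0.5, -0.1, -2.6]
grip_width: 0.0231
```

View pics/wrist6.png

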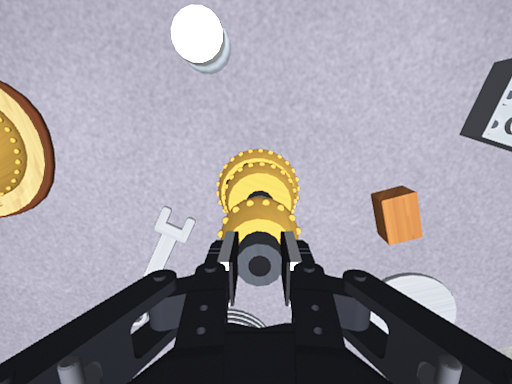

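View pics/side6.png

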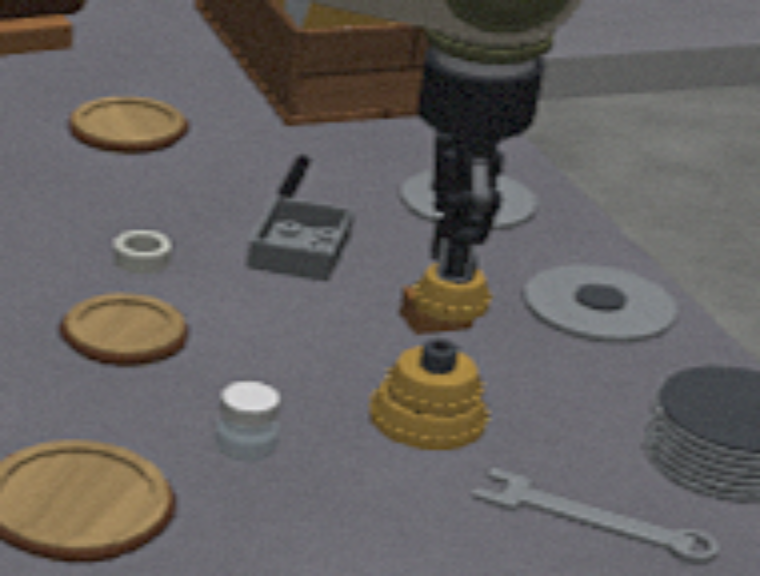

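```bash
python3 -m inch '[[[-1,-3.5,2.8,0,0,0,0],[-1,-7,5.7,0,0,0,0],[-1,-10.5,8.5,0,0,0,0],[-1,-14,11.3,0,0,0,0],[-1,-17,13.8,0,0,0,0],[-1,-18.6,15.1,-1,0,0,0],[-1,-19,15.4,-3,0,0,0],[-1,-19,15.4,-5,0,0,0],[-1,-19,15.4,-7,0,0,0],[-1,-19,15.4,-8.2,0,0,0],[-1,-19,15.4,-8.2,0,0,0],[-1,-19,15.4,-8.2,0,0,0]]]'
python3 - <<'E'
from h import *
r=env.get_image("wrist");im=r["frame"][:,:,::-1].copy()
for x,y,z,R,c in((.4783,.0237,.015,.046,(0,0,255)),):
    cv2.polylines(im,[w2px(r,[[x+R*np.cos(t),y+R*np.sin(t),z] for t in TH]).round().astype(int)],True,c,1)
cv2.imwrite("pics/wr7.png",im)
E
```

```text
time_s: 14.45
position: [0.478, 0.0242, 0.0608]
tool_rot: [[0.252, 0.001, -0.968], [0.968, -0.0, 0.252], [0.0, -1.0, -0.001]]
ft_force: [-0.2, 0.8, -2.1]
grip_width: 0.0231
```

View pics/wr7.png

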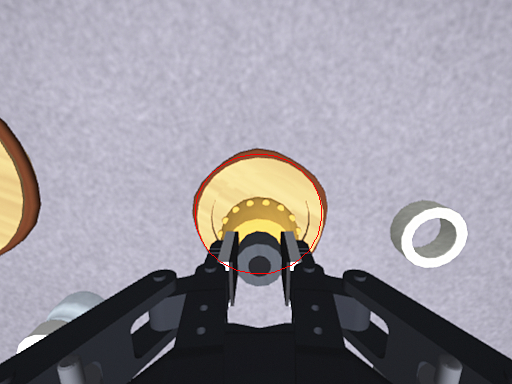

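```bash
python3 -m inch '[[[-1,0,0.1,-0.6,0,0,0],[-1,0,0.1,-1.1,0,0,0],[-1,0,0.1,-1.4,0,0,0],[-1,0,0.1,-1.6,0,0,0],[-1,0,0.1,-1.7,0,0,0],[-1,0,0.1,-1.8,0,0,0],[-1,0,0.1,-1.9,0,0,0],[-1,0,0.1,-1.9,0,0,0]]]'
```

```text
time_s: 15.5
position: [0.4778, 0.0252, 0.0418]
tool_rot: [[0.252, 0.001, -0.968], [0.968, -0.0, 0.252], [-0.0, -1.0, -0.001]]
ft_force: [-0.9, -0.2, 3.4]
grip_width: 0.0236
```

```bash
python3 -m inch '[[[-1,0,0,-0.1,0,0,0],[-1,0,0,-0.1,0,0,0]]]'
```

```text
time_s: 15.75
position: [0.478, 0.0251, 0.0415]
tool_rot: [[0.252, 0.002, -0.968], [0.968, -0.0, 0.252], [-0.0, -1.0, -0.002]]
ft_force: [-3.9, -0.5, 14.0]
grip_width: 0.0232
```

```bash
python3 -m inch '[[[-0.2,0,0,0.1,0,0,0],[0,0,0,0.1,0,0,0],[0.2,0,0,0.1,0,0,0],[0.2,0,0,0.1,0,0,0],[0.2,0,0,0.6,0,0,0],[0.2,0,0,2,0,0,0],[0.2,0,0,5,0,0,0],[0.2,0,0,9,0,0,0],[0.2,1,-0.8,11,0,0,0],[0.2,5,-4,11,0,0,0],[0.2,9,-7.2,11,0,0,0],[0.2,13,-10.5,11,0,0,0],[0.2,17,-14,11,0,0,0],[0.2,19,-15.6,11,0,0,0],[0.2,19,-15.6,11,0,0,0],[0.2,19,-15.6,11,0,0,0]]]'
python3 - <<'E'
from h import *
for n in("wrist","side"):
    r=env.get_image(n);im=r["frame"][:,:,::-1].copy()
    if n=="wrist":
      for z,R in((.026,.042),(.052,.034),(.070,.013)):
        cv2.polylines(im,[w2px(r,[[.668+R*np.cos(t),-.131+R*np.sin(t),z] for t in TH]).round().astype(int)],True,(0,0,255),1)
    if n=="side": im=cv2.resize(im[110:270,240:430],None,fx=4,fy=3.6)
    cv2.imwrite(f"pics/{n}8.png",im)
E
```

```text
time_s: 17.75
position: [0.667, -0.1301, 0.1504]
tool_rot: [[0.252, -0.001, -0.968], [0.968, 0.0, 0.252], [0.0, -1.0, 0.001]]
ft_force: [0.3, 0.1, 0.6]
grip_width: 0.0512
```

View pics/wrist8.png

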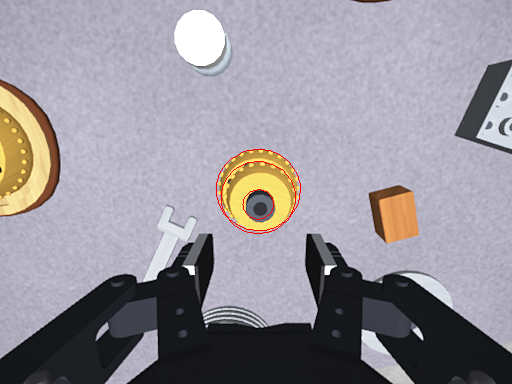

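View pics/side8.png

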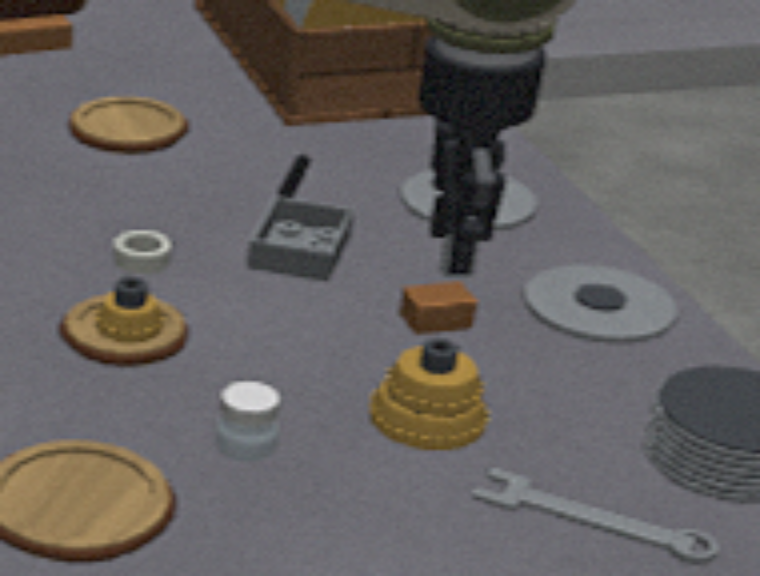

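```bash
python3 -m inch '[[[0.2,0,0,-3,0,0,0],[0.2,0,0,-6,0,0,0],[0.2,0,0,-8.4,0,0,0],[0.2,0,0,-9.4,0,0,0],[0.2,0,0,-9.4,0,0,0],[0.2,0,0,-9.4,0,0,0],[-0.2,0,0,-9.4,0,0,0],[-1,0,0,-9.4,0,0,0],[-1,0,0,-9.4,0,0,0],[-1,0,0,-9.4,0,0,0],[-1,0,0,-9.4,0,0,0],[-1,0,0,-9.4,0,0,0]]]'
python3 -m inch '[[[-1,0,0,0.3,0,0,0],[-1,0,0,1,0,0,0],[-1,0,0,2,0,0,0],[-1,0,0,3.5,0,0,0],[-1,0,0,5,0,0,0],[-1,0,0,7,0,0,0],[-1,0,0,9,0,0,0],[-1,0,0,9,0,0,0]]]'
python3 - <<'E'
from h import *
for n in("wrist","side"):
    r=env.get_image(n);im=r["frame"][:,:,::-1].copy()
    if n=="side": im=cv2.resize(im[110:270,240:430],None,fx=4,fy=3.6)
    cv2.imwrite(f"pics/{n}9.png",im)
E
```

```text
time_s: 19.35
position: [0.668, -0.1308, 0.0573]
tool_rot: [[0.252, 0.002, -0.968], [0.968, -0.001, 0.252], [-0.0, -1.0, -0.002]]
ft_force: [-0.5, 0.4, 6.4]
grip_width: 0.0233
time_s: 20.35
position: [0.6683, -0.131, 0.1487]
tool_rot: [[0.252, 0.004, -0.968], [0.968, -0.002, 0.252], [-0.0, -1.0, -0.004]]
ft_force: [-0.0, 0.4, -3.9]
grip_width: 0.0234
```

View pics/side9.png

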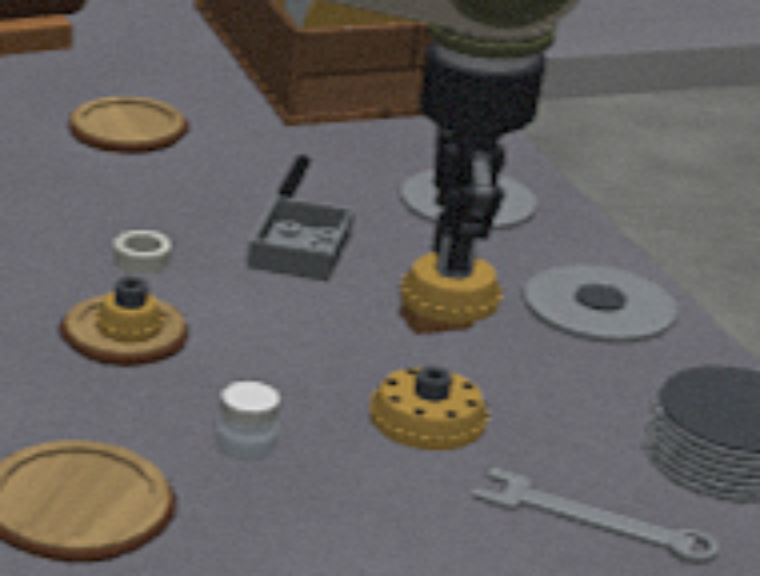

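```bash
python3 -m inch '[[[-1,-0.5,3,0,0,0,0],[-1,-1.4,8,0,0,0,0],[-1,-2.3,13,0,0,0,0],[-1,-3.2,18,0,0,0,0],[-1,-4.1,23,0,0,0,0],[-1,-5,28,0,0,0,0],[-1,-5.9,33,0,0,0,0],[-1,-6.8,38,0,0,0,0],[-1,-7.7,43,0,0,0,0],[-1,-8.6,48,0,0,0,0],[-1,-9.4,52,0,0,0,0],[-1,-9.6,53.8,-1,0,0,0],[-1,-9.6,53.8,-4,0,0,0],[-1,-9.6,53.8,-7,0,0,0],[-1,-9.6,53.8,-8.7,0,0,0],[-1,-9.6,53.8,-8.7,0,0,0],[-1,-9.6,53.8,-8.7,0,0,0]]]'
python3 - <<'E'
from h import *
r=env.get_image("wrist");im=r["frame"][:,:,::-1].copy()
for x,y,z,R,c in((.5727,.407,.015,.054,(0,0,255)),):
    cv2.polylines(im,[w2px(r,[[x+R*np.cos(t),y+R*np.sin(t),z] for t in TH]).round().astype(int)],True,c,1)
cv2.imwrite("pics/wr10.png",im)
E
```

```text
time_s: 22.58
position: [0.5723, 0.4073, 0.0605]
tool_rot: [[0.252, 0.002, -0.968], [0.968, 0.001, 0.252], [0.001, -1.0, -0.002]]
ft_force: [0.6, 0.6, -1.3]
grip_width: 0.0233
```

View pics/wr10.png

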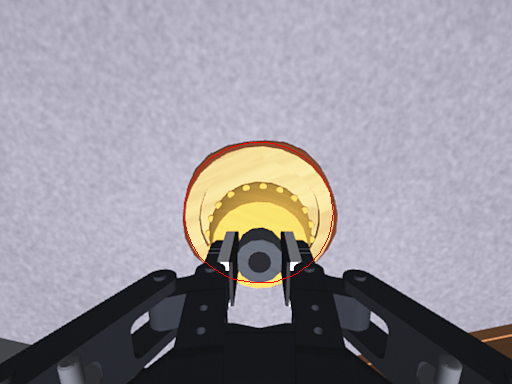

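Well centred. Lower gently.

```bash
python3 -m inch '[[[-1,0,0,-0.6,0,0,0],[-1,0,0,-1.1,0,0,0],[-1,0,0,-1.4,0,0,0],[-1,0,0,-1.6,0,0,0],[-1,0,0,-1.7,0,0,0],[-1,0,0,-1.8,0,0,0],[-1,0,0,-1.9,0,0,0],[-1,0,0,-1.9,0,0,0]]]'
```

```text
time_s: 23.62
position: [0.5718, 0.4074, 0.0417]
tool_rot: [[0.252, 0.001, -0.968], [0.968, 0.001, 0.252], [0.001, -1.0, -0.001]]
ft_force: [-2.0, -2.5, 6.1]
grip_width: 0.0233
```

```bash
python3 -m inch '[[[-0.2,0,0,0,0,0,0],[0,0,0,0,0,0,0],[0.2,0,0,0,0,0,0],[0.2,0,0,0,0,0,0],[0.2,0,0,0.6,0,0,0],[0.2,0,0,2,0,0,0],[0.2,0,0,5,0,0,0],[0.2,0,0,8,0,0,0],[0.2,0.9,-5,9,0,0,0],[0.2,1.8,-10,9,0,0,0],[0.2,2.7,-15,9,0,0,0],[0.2,3.6,-20,9,0,0,0],[0.2,4.5,-25,9,0,0,0],[0.2,5.4,-30,9,0,0,0],[0.2,6.3,-35,9,0,0,0],[0.2,7.2,-40,9,0,0,0],[0.2,8.1,-45,9,0,0,0],[0.2,9,-50,9,0,0,0],[0.2,9.6,-53.8,9,0,0,0],[0.2,9.6,-53.8,9,0,0,0]]]'
python3 -m inch '[[[0.2,0,0,0,0,0,0],[0.2,0,0,0,0,0,0]]]'
python3 - <<'E'
from h import *
for n in("wrist","side"):
    r=env.get_image(n);im=r["frame"][:,:,::-1].copy()
    if n=="wrist":
      for z,R in((.026,.042),(.044,.013)):
        cv2.polylines(im,[w2px(r,[[.668+R*np.cos(t),-.131+R*np.sin(t),z] for t in TH]).round().astype(int)],True,(0,0,255),1)
    if n=="side": im=cv2.resize(im[110:270,240:430],None,fx=4,fy=3.6)
    cv2.imwrite(f"pics/{n}11.png",im)
E
```

```text
time_s: 26.12
position: [0.6678, -0.1337, 0.1311]
tool_rot: [[0.256, 0.001, -0.967], [0.967, -0.001, 0.256], [-0.0, -1.0, -0.002]]
ft_force: [-0.6, 0.6, 0.6]
grip_width: 0.0513
time_s: 26.38
position: [0.6677, -0.1295, 0.1309]
tool_rot: [[0.251, 0.0, -0.968], [0.968, 0.0, 0.251], [0.0, -1.0, -0.0]]
ft_force: [-0.4, 0.2, 0.1]
grip_width: 0.051
```

View pics/wrist11.png

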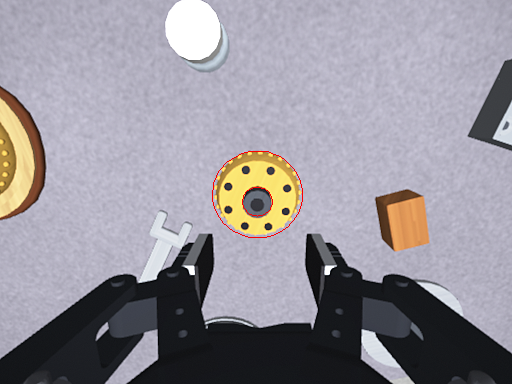

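View pics/side11.png

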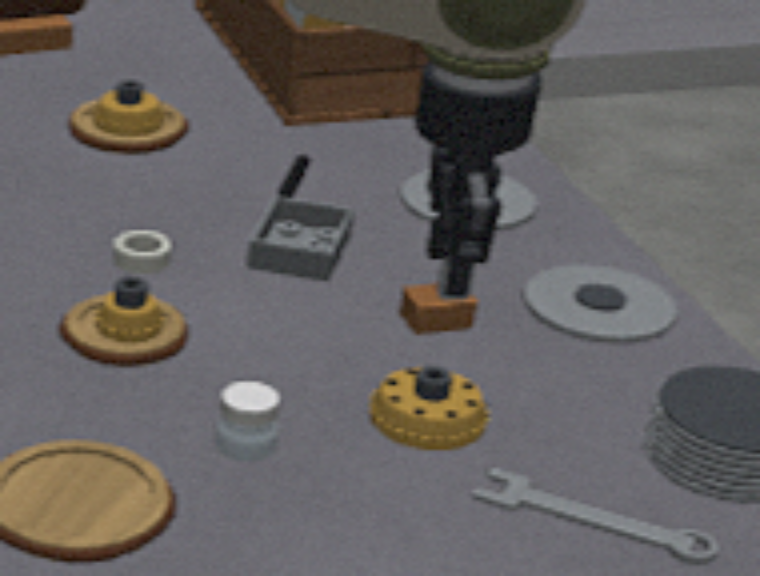

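```bash
python3 -m inch '[[[0.2,0,-0.1,-3,0,0,0],[0.2,0,-0.1,-6,0,0,0],[0.2,0,-0.1,-9,0,0,0],[0.2,0,-0.1,-10,0,0,0],[0.2,0,-0.1,-10,0,0,0],[0.2,0,-0.1,-10,0,0,0],[-0.2,0,-0.1,-10,0,0,0],[-1,0,-0.1,-10,0,0,0],[-1,0,-0.1,-10,0,0,0],[-1,0,-0.1,-10,0,0,0],[-1,0,-0.1,-10,0,0,0],[-1,0,-0.1,-10,0,0,0]]]'
python3 -m inch '[[[-1,0,0,0.3,0,0,0],[-1,0,0,1,0,0,0],[-1,0,0,2,0,0,0],[-1,0,0,4,0,0,0],[-1,0,0,7,0,0,0],[-1,0,0,9,0,0,0],[-1,0,0,9,0,0,0]]]'
python3 - <<'E'
from h import *
r=env.get_image("wrist");cv2.imwrite("pics/wr12.png",r["frame"][:,:,::-1])
E
```

```text
time_s: 27.98
position: [0.668, -0.1319, 0.0314]
tool_rot: [[0.252, 0.002, -0.968], [0.968, -0.001, 0.252], [-0.0, -1.0, -0.002]]
ft_force: [-1.4, -0.4, 6.4]
grip_width: 0.0231
time_s: 28.85
position: [0.6683, -0.132, 0.1223]
tool_rot: [[0.252, 0.003, -0.968], [0.968, -0.001, 0.252], [-0.0, -1.0, -0.004]]
ft_force: [0.6, 0.7, -3.0]
grip_width: 0.0234
```

View pics/wr12.png

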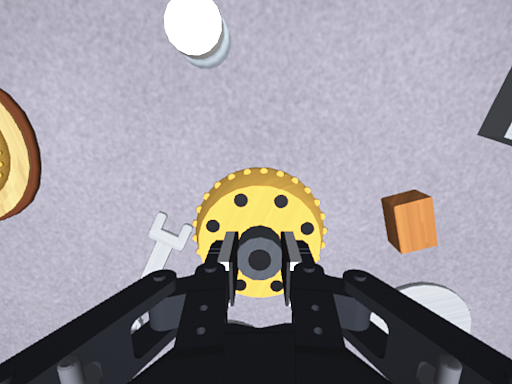

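```bash
python3 -m inch '[[[-1,0,0,3,0,0,0],[-1,-4,-0.9,4,0,0,0],[-1,-8.5,-1.8,4,0,0,0],[-1,-13,-2.8,4,0,0,0],[-1,-17.5,-3.8,4,0,0,0],[-1,-22,-4.7,4,0,0,0],[-1,-26,-5.6,4,0,0,0],[-1,-27.5,-5.9,2,0,0,0],[-1,-27.5,-5.9,-1,0,0,0],[-1,-27.5,-5.9,-4,0,0,0],[-1,-27.5,-5.9,-6,0,0,0],[-1,-27.5,-5.9,-6,0,0,0],[-1,-27.5,-5.9,-6,0,0,0]]]'
python3 - <<'E'
from h import *
r=env.get_image("wrist");im=r["frame"][:,:,::-1].copy()
for x,y,z,R,c in((.3934,-.1915,.015,.062,(0,0,255)),):
    cv2.polylines(im,[w2px(r,[[x+R*np.cos(t),y+R*np.sin(t),z] for t in TH]).round().astype(int)],True,c,1)
cv2.imwrite("pics/wr13.png",im)
E
```

```text
time_s: 30.52
position: [0.3928, -0.1909, 0.0607]
tool_rot: [[0.252, 0.0, -0.968], [0.968, -0.0, 0.252], [-0.0, -1.0, -0.0]]
ft_force: [0.1, -0.5, -3.1]
grip_width: 0.0233
```

View pics/wr13.png

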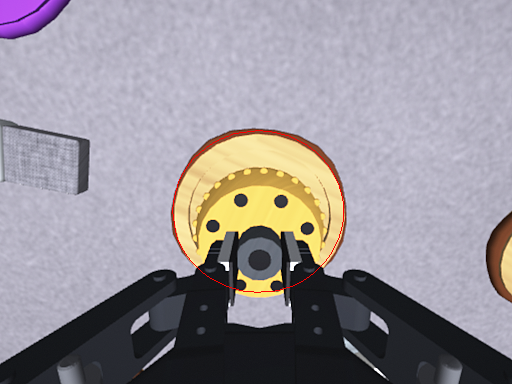

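```bash
python3 -m inch '[[[-1,0,0,-0.6,0,0,0],[-1,0,0,-1.1,0,0,0],[-1,0,0,-1.4,0,0,0],[-1,0,0,-1.6,0,0,0],[-1,0,0,-1.7,0,0,0],[-1,0,0,-1.8,0,0,0],[-1,0,0,-1.9,0,0,0],[-1,0,0,-1.9,0,0,0]]]'
```

```text
time_s: 31.58
position: [0.3927, -0.1908, 0.0415]
tool_rot: [[0.252, 0.0, -0.968], [0.968, -0.0, 0.252], [-0.0, -1.0, -0.0]]
ft_force: [0.3, 0.4, 1.0]
grip_width: 0.0237
```

```bash
python3 -m inch '[[[-1,0,0,-0.05,0,0,0],[-1,0,0,-0.1,0,0,0],[-1,0,0,-0.1,0,0,0]]]'
```

```text
time_s: 31.95
position: [0.3928, -0.1909, 0.0412]
tool_rot: [[0.252, 0.001, -0.968], [0.968, -0.001, 0.252], [-0.001, -1.0, -0.001]]
ft_force: [-3.1, 1.9, 13.8]
grip_width: 0.0229
```

```bash
python3 -m inch '[[[-0.2,0,0,0.1,0,0,0],[0,0,0,0.1,0,0,0],[0.2,0,0,0.1,0,0,0],[0.2,0,0,0.1,0,0,0],[0.2,0,0,0.6,0,0,0],[0.2,0,0,2,0,0,0],[0.2,0,0,5,0,0,0],[0.2,0,0,9,0,0,0],[0.2,0,0,14,0,0,0],[0.2,0,5,16,0,0,0],[0.2,0,10,16,0,0,0],[0.2,0,15,16,0,0,0],[0.2,0,20,16,0,0,0],[0.2,0,25,16,0,0,0],[0.2,-2,30,16,0,0,0],[0.2,-4,35,16,0,0,0],[0.2,-6,40,16,0,0,0],[0.2,-9,45,16,0,0,0],[0.2,-12,50,16,0,0,0],[0.2,-12,50,16,0,0,0]]]'
python3 - <<'E'
from h import *
for n in("top","side"):
    r=env.get_image(n);im=r["frame"][:,:,::-1].copy()
    cv2.imwrite(f"pics/{n}14.png",im)
    if n=="top": r0=r
    else:
        c=lambda u,v,w=36:cv2.resize(im[v-w:v+w,u-w:u+w],(300,300),interpolation=cv2.INTER_CUBIC)
        cv2.imwrite("pics/z14.png",np.vstack([np.hstack([c(343,285),c(259,240)]),np.hstack([c(272,138),c(271,195)])]))
E
```

```text
time_s: 34.45
position: [0.2702, 0.3115, 0.2006]
tool_rot: [[0.246, -0.0, -0.969], [0.969, 0.0, 0.246], [0.0, -1.0, 0.0]]
ft_force: [0.5, -0.4, -0.4]
grip_width: 0.0508
```

View pics/top14.png

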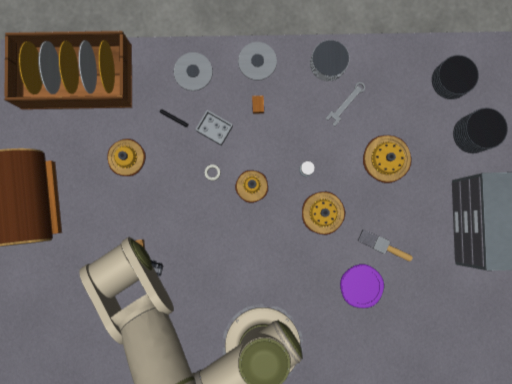

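View pics/z14.png

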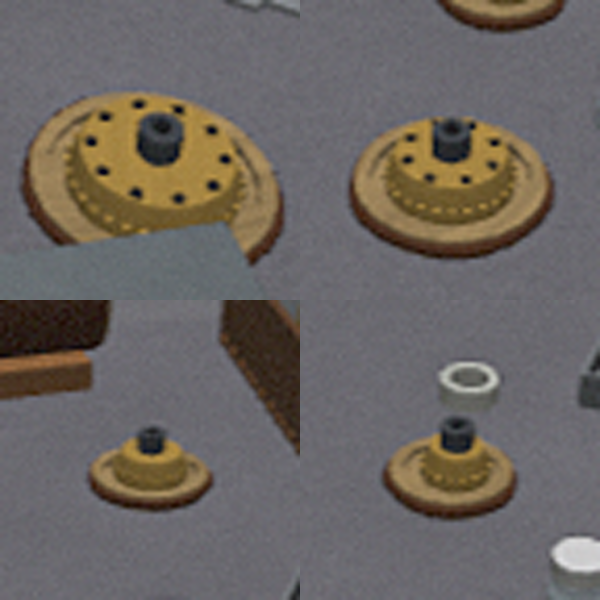

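The pictures show each wheel flat and centred in its own recess. The largest has 10 holes and is in the biggest slice (387,159). The 8-hole wheel is at (323,213), the 68 mm wheel at (126,157) and the 52 mm wheel at (252,186).

```bash
python3 -m inch '[[[0.2,0,0,0,0,0,0],[0.2,0,0,0,0,0,0],[0.2,0,0,0,0,0,0]]]'; python3 -c "
from rig import env
print(env.close_job())"
```

```text
time_s: 34.92
position: [0.2731, 0.3087, 0.2003]
tool_rot: [[0.254, -0.0, -0.967], [0.967, -0.0, 0.254], [-0.0, -1.0, 0.0]]
ft_force: [0.0, -0.1, -0.4]
grip_width: 0.0516
the job is handed in; nothing more can be done
None
```

All four wheels are set out, each mouth-down in its own recess, and the job is handed in at 34.9 s of the 109 s allowed. I set down the lone 100 mm wheel first, in slice_120. Then I took the stack apart from the top: the 52 mm wheel into slice_72, the 68 mm into slice_88 and the 84 mm into slice_104. I lowered each one until it touched before letting go; the contact force read at most about 14 N.

The last top and side pictures show all four flat and roughly centred, with the gripper well clear and the purple look-alike untouched. The toolbox hides part of the near edge of slice_120 from the side camera, but the top view shows that wheel centred.

Two readings disagreed with what I expected:
- **Grip width:** it read about 23 mm on the 26 mm hubs, but every grip held.
- **Slice positions:** the two cameras differed by 3 to 4 mm, well inside the 10 mm of room around each wheel.

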